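# Open the label printer's roll bay

### The job

The label printer on the parcel counter is due for a new roll: press its orange snap tab all the way down, then push the released blue cover off its seat, along the runners, until the roll bay is completely uncovered. Only press and push: never lift the cover, and leave it lying flat on the runners. Leave everything else on the counter where it is.

Things in the scene. Friction and masses are not known exactly. Their poses are not given: they have to be found in the camera images.
- printer: grey label printer, fixed, 280 (x) x 150 (y) x 67 mm high; origin at the centre of its underside. Along its own +x: roll bay under the cover, then the orange tab, then a flat deck. Two runners 70 mm above the counter (y +-40 to +-50 mm) run its whole length; the cover slides on them towards +x between side rails (tops 76 mm high, 2 mm play a side)
- bay (a point): centre of the roll bay's mouth at runner height, at x = -80 mm in the printer's frame. The open well with a white roll in it spans x -115 to -45 mm and is 80 mm wide; it is completely uncovered once the cover's origin is past x = 0 in the printer's frame (80 mm of travel). A lip 78 mm high closes the printer's end behind it (x below -127 mm)
- deck (a point): centre of the flat deck beyond the tab, at x = 68 mm in the printer's frame, 67 mm above the counter. A stop (from x = 127 mm, 76 mm high) ends it, so the cover's origin can go to x = 82 mm at most
- cover: blue loose plastic cover, about 0.12 kg, panel 90 (x) x 96 (y) x 8 mm with a raised rib across it (x = 3 to 13 mm, 70 mm wide in y, top 22 mm above the cover's underside). Origin at the centre of its underside, axes parallel to the printer's. Starts over the bay, origin near x = -80 mm in the printer's frame, held by the raised tab
- cover_rib (a point): middle of the rib's upright rear (-x) face, 15 mm above the cover's underside (7 mm above its panel's top, 7 mm below the rib's top); push here towards the printer's +x. The panel is flat and free for 48 mm behind it
- tab_top (a point): pressing point on the flat top of the orange snap tab, 26 mm clear of the seated cover's front edge; the tab's top is 40 (x) x 34 (y) mm, and from this point reaches 26 mm to -x, 14 mm to +x and 17 mm to either side. It moves with the tab: about 75 mm above the counter when out, 67 mm (flush with the deck) when fully in
- tab (a joint): travel of the snap tab, m: 0 to 0.0015 at the start (out, its edge stands in the cover's way), 0.008 fully pressed down (the cover passes over it). Moves straight down against about 3 N of friction and stays where it is left
- spare_roll: bystander: spare label roll standing on end, white ring 60 mm across, 55 mm high, close to the printer; origin at the centre of its underside
- marker: bystander: marker pen lying on the counter beside the printer, 125 mm long, 20 mm thick, white with green cap; origin under its middle, x axis along the pen
- big_parcel: bystander: cardboard parcel 240 x 180 x 110 mm; origin at the centre of its underside
- small_parcel: bystander: cardboard parcel 140 x 100 x 60 mm; origin at the centre of its underside
- mug: bystander: blue mug, 80 mm across, 90 mm high; origin at the centre of its underside
- tape_dispenser: bystander: black desk tape dispenser with amber roll, 150 x 50 x 94 mm; origin at the centre of its underside
- stapler: bystander: red stapler 130 x 34 x 46 mm; origin at the centre of its underside

How it is judged (in metres and radians):
On the way, in this order (a step that is already met when the one before it is completed fails the run):
1. the snap tab is pressed in while the cover is still on its seat (value of joint tab above 0.0065 m and x of cover in the frame of printer below -0.07 m), for 0.2 s.
2. the cover is pushed along its runners clear of the roll bay (x of cover in the frame of printer above 0.002 m and z of cover in the frame of printer between 0.066 and 0.074 m and angle between cover's own z axis and vertical below 0.06 rad), for 0.2 s.
At the end, for the whole second after the job is handed in: the tab is in (at least 6.5 mm of its 8 mm), and the cover lies at rest and flat (within 0.06 rad, its underside within 4 mm of the runners' height) on the printer's runners, its origin at least 2 mm beyond the printer's middle towards +x, so that no part of it is over the roll bay (all of step 2 and value of joint tab above 0.0065 m and linear speed of cover below 0.01 m/s and angle between the x axis of cover and the x axis of printer, either way round below 0.15 rad); the robot touches nothing.
It fails at once if the cover is lifted or tipped off its runners (z of cover in the frame of printer above 0.08 m or angle between cover's own z axis and vertical above 0.2 rad).
It fails at once if a bystander is knocked, lifted or shifted by more than 20 mm (distance of any of spare_roll, marker, big_parcel, small_parcel, mug, tape_dispenser, stapler from where it was at the start of the episode above 0.02 m).
It also fails if it takes over 35 s, if anything falls off the work surface, if the arm or the gripper's body presses on something with over 40 N, if the wrist force passes 120 N, or if a joint passes its speed limit or range.

### The arm

A 6-joint arm with a two-finger parallel gripper is mounted at the origin on the work surface. World frame = base frame: x ahead of the robot, y to its left, z up, the work surface at z = 0. Lengths are in mm, angles in rad, forces in N, time in s.
With the tool pointing down it reaches from about 325 to 850 mm from the base axis. Payload 15.5 kg.
Tool frame: the origin (TCP) lies midway between the tips of the shut fingers; the grasp point (between the pads) lies arm.grip_depth behind it (arm.grip_depth is the distance from the TCP to the grasp point, in mm); x points along the fingers, y is the direction in which the jaws open and shut, and the axes are right-handed (so a half turn about x gives the same grasp; the last joint's range is limited). The gripper opens to 91 mm and grips with 3 to 60 N. Pads are 32 mm wide; open, the fingers measure 118 mm over their backs; the gripper's body (76 mm by 178 mm) begins 60 mm behind the grasp point.
Start: joints at [1.167, 0.494, 1.345, -0, 1.302, -0.096], TCP at [189.942, 595.44, 213.915] pointing down, gripper open.
Joint ranges: [-2.91, 2.91], [-0.82, 2.16], [0.22, 2.67], [-1.22, 4.37], [0.12, 2.79], [-3.08, 3.08]. Speed limits (rad/s): [1.89, 1.89, 2.57, 3.01, 3.01, 3.01].

### API

Orientations are given as a 3x3 rotation matrix whose columns are the frame's x, y, z axes.
In Python, from workcell import arm gives the robot as it stands. The module is installed in compiled form; this text tells all that it offers.
- The arm moves only by the tool carry_out, never from a script. Its argument "deltas" is text: rows parted by semicolons, each of 6 numbers parted by spaces: the shift along the tool's x, y, z in mm, then the turn, a rotation vector about the tool's x, y, z in rad. A call has 1 to 10 rows; each row shifts and turns the pose as measured when the row begins, along the tool's axes as they then stand; what a row does not reach is not made up. A row lasts 1/12 s, in which the tool goes at most 41.7 mm and 7.16 degrees, less where a joint would pass 70% of its speed; a pose out of reach is approached as far as the arm can. A call with a gripper value outside its range is refused whole. "claw" is the closure, from -1 (fully open) to 1 (shut), set as the call begins (left out, the last holds). The fingers move at their own pace and stop on an object; the grip force is fixed at half the most. Time passes only in rows, so rows that do not move let the fingers close. It gives the time, the measured TCP pose, the force and the opening at its end, in the units of the state.
- arm.observe(): the state, without advancing time (a new reading comes with each control period).
- arm.capture(name): name is "side" or "top" or "wrist"; returns a dict with "pixels" (420x560x3 uint8, blue, green, red), "camera_matrix" (3x3 intrinsics, pixels), "k1" (the pictures are not rectified: a ray, as slopes to the right and down, at radius r is drawn at 1 + k1 r^2 times it, then the intrinsics apply), "origin" and "attitude" of the camera in the world. Camera axes: x right, y down, z forward; pixel columns grow to the right and rows downward; lengths in mm; the calibration is good to about 2 mm. A picture is of the moment at which its call begins. There is no depth.
- arm.sign_off(): hands the job in, once; it reports no verdict.
The state is a dict: "t": time; "q": joint angles; "qd": joint speeds; "joint_torque": joint torques, N m; "eef_pos": TCP position; "eef_rot": TCP orientation; "ft_force": force on the tool from outside, world axes, zero at the start; "wrist_torque": the same for the moment, N m; "gripper_width": finger opening in mm.
Only numpy, scipy, OpenCV 4.12 (cv2) and the standard library are available. Lean on these libraries where they do the work, as an engineer would, in place of code of your own. Each camera call takes 0.05 s, during which the arm holds its last target.

## Working session

There is one attempt and no reset: what is moved stays moved. The work goes in short steps, Python scripts to look and compute and a tool call to move; the robot and the scene stay as the last step left them, time stands still between calls to the robot, and variables do not carry over. Pictures are saved under pics/ and viewed, and the job is handed in when it is done.

Besides the shell and the picture viewer there is one more tool, called as name(argument=value, ...), one argument or row to a line, values as JSON. carry_out: Moves the arm, as the interface text tells. Its arguments: {"type":"object","properties":{"deltas":{"type":"string"},"claw":{"type":"number"}},"required":["deltas"]}

```bash
mkdir -p pics; cat > h.py <<'E'
import numpy as np, cv2
from workcell import arm
def cap(n,f):
    c=arm.capture(n); cv2.imwrite('pics/'+f+'.png',c['pixels']); np.save('pics/'+f+'.npy',c,allow_pickle=True); return c
def load(f): return np.load('pics/'+f+'.npy',allow_pickle=True).item()
def ray(c,uv):
    K=np.array(c['camera_matrix']); p=np.atleast_2d(np.array(uv,float))
    d=np.stack([(p[:,0]-K[0,2])/K[0,0],(p[:,1]-K[1,2])/K[1,1]],1); s=d.copy()
    for _ in range(20): s=d/(1+c['k1']*(s**2).sum(1,keepdims=True))
    r=np.c_[s,np.ones(len(s))]@np.array(c['attitude']).T
    return np.array(c['origin']),r
def onz(c,uv,z):
    o,r=ray(c,uv); return o+r*((z-o[2])/r[:,2])[:,None]
E
python3 - <<'E'
from h import *
for n in ('top','side','wrist'):
    c=cap(n,n+'1'); print(n,c['origin'],np.round(c['attitude'],3).tolist(),c['k1'],c['camera_matrix'])
s=arm.observe(); print(s['t'],s['eef_pos'],np.round(s['eef_rot'],3),arm.grip_depth,s['ft_force'])
E
```

```text
top [3.89255938e+02 6.23154526e-02 1.37570757e+03] [[0.024, -0.99, 0.142], [-1.0, -0.024, 0.005], [-0.001, -0.142, -0.99]] -0.09729506436212863 [[401.71109494   0.         277.9998615 ]
 [  0.         401.71109494 210.01892915]
 [  0.           0.           1.        ]]
side [ 511.21409984 -672.59697254  890.00749826] [[0.998, -0.049, 0.041], [-0.064, -0.773, 0.631], [0.001, -0.632, -0.775]] -0.046618571084343044 [[424.86310387   0.         282.14640263]
 [  0.         424.86310387 204.58360073]
 [  0.           0.           1.        ]]
wrist [109.32038872 621.59663137 383.75364281] [[0.303, 0.911, 0.281], [0.953, -0.29, -0.091], [-0.001, 0.295, -0.955]] -0.08263533756551886 [[376.26313019   0.         281.5232288 ]
 [  0.         376.26313019 203.50623317]
 [  0.           0.           1.        ]]
0.15 [189.83116374 595.14804128 213.46381519] [[-0.     0.304  0.953]
 [-0.001  0.953 -0.304]
 [-1.    -0.001 -0.   ]] 18.8 [0.51640743 0.49152574 0.17139252]
```

View pics/top1.png

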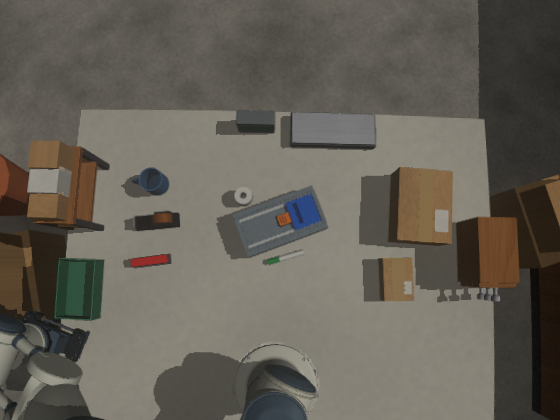

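View pics/side1.png

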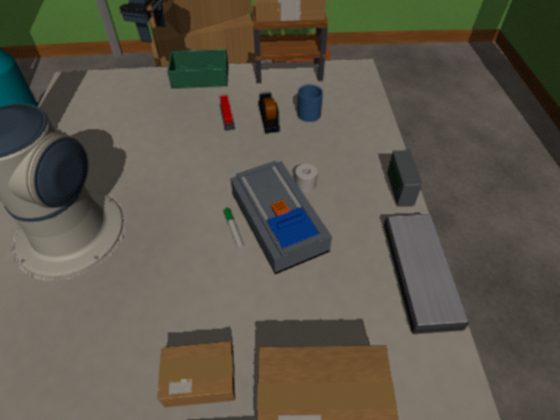

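View pics/wrist1.png

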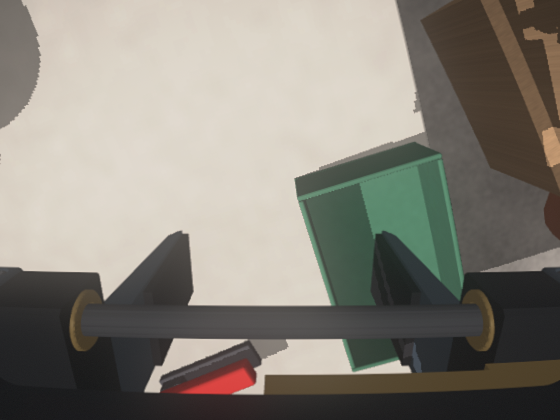

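The top view shows the printer near (280,221), with the cover at (304,211), the tab at (284,219), the spare roll at (244,196) and the pen at (286,257). The side view shows the cover at (294,228) and the tab at (281,208). Next I'll measure them.

```bash
python3 - <<'E'
from h import *
def mask(c,kind):
    hsv=cv2.cvtColor(c['pixels'],cv2.COLOR_BGR2HSV); h,s,v=cv2.split(hsv)
    return ((h>3)&(h<18)&(s>190)&(v>120) if kind=='o' else (h>108)&(h<125)&(s>170)&(v>80))
for n,box in (('top1',(230,180,330,260)),('side1',(225,155,335,270))):
    c=load(n); x0,y0,x1,y1=box
    for k,z in (('o',74.5),('b',78)):
        m=np.zeros((420,560),np.uint8); m[y0:y1,x0:x1]=mask(c,k)[y0:y1,x0:x1]
        m=cv2.morphologyEx(m,cv2.MORPH_OPEN,np.ones((2,2)))
        ct=max(cv2.findContours(m,0,2)[0],key=cv2.contourArea)
        M=cv2.moments(m,True); cen=[M['m10']/M['m00'],M['m01']/M['m00']]
        P=onz(c,ct[:,0,:],z)[:,:2].astype(np.float32); r=cv2.minAreaRect(P)
        print(n,k,np.round(cen,1),int(m.sum()),'cen',onz(c,cen,z)[0].round(1),'rect',np.round(r[0],1),np.round(r[1],1),round(r[2],1))
    im=cv2.resize(c['pixels'][y0:y1,x0:x1],None,fx=5,fy=5,interpolation=cv2.INTER_CUBIC); cv2.imwrite(f'pics/{n}z.png',im)
E
```

```text
Traceback (most recent call last):
ValueError: max() iterable argument is empty
```

```bash
ls pics
```

```text
side1.npy
side1.png
top1.npy
top1.png
wrist1.npy
wrist1.png
```

```bash
cat > m.py <<'E'
from h import *
for n,pts in (('top1',[(284,219),(304,211),(284,215)]),('side1',[(281,208),(294,232)])):
    c=load(n); h=cv2.cvtColor(c['pixels'],cv2.COLOR_BGR2HSV)
    print([h[y,x].tolist() for x,y in pts])
def mask(c,kind):
    hsv=cv2.cvtColor(c['pixels'],cv2.COLOR_BGR2HSV); h,s,v=cv2.split(hsv)
    return ((h>3)&(h<18)&(s>150)&(v>80) if kind=='o' else (h>105)&(h<128)&(s>150)&(v>50)).astype(np.uint8)
for n,box in (('top1',(230,180,330,260)),('side1',(225,155,335,270))):
    c=load(n); x0,y0,x1,y1=box
    for k,z in (('o',74.5),('b',78)):
        m=np.zeros((420,560),np.uint8); m[y0:y1,x0:x1]=mask(c,k)[y0:y1,x0:x1]
        ct=max(cv2.findContours(m,0,2)[0],key=cv2.contourArea)
        M=cv2.moments(m,True); cen=[M['m10']/M['m00'],M['m01']/M['m00']]
        P=onz(c,ct[:,0,:],z)[:,:2].astype(np.float32); r=cv2.minAreaRect(P)
        print(n,k,np.round(cen,1),int(m.sum()),'cen',onz(c,cen,z)[0].round(1),'rect',np.round(r[0],1),np.round(r[1],1),round(r[2],1))
    im=cv2.resize(c['pixels'][y0:y1,x0:x1],None,fx=5,fy=5,interpolation=cv2.INTER_CUBIC); cv2.imwrite(f'pics/{n}z.png',im)
E
python3 m.py
```

```text
[[11, 181, 145], [111, 168, 129], [11, 183, 146]]
[[12, 255, 107], [108, 244, 114]]
top1 o [283.7 218.9] 129 cen [547.2 -13.3  74.5] rect [547.2 -13.1] [34.2 40.7] 22.8
top1 b [303.4 211.4] 660 cen [572.8 -76.9  78. ] rect [572.4 -74.7] [92.2 87.2] 21.6
side1 o [279.5 207.1] 168 cen [547.4 -16.6  74.5] rect [547.  -16.2] [34.9 37.3] 23.4
side1 b [292.2 227.1] 1218 cen [573.3 -82.   78. ] rect [573.2 -79.7] [95.2 90. ] 21.8
```

View pics/top1z.png

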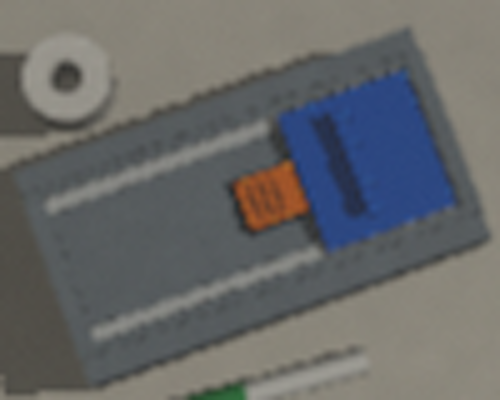

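View pics/side1z.png

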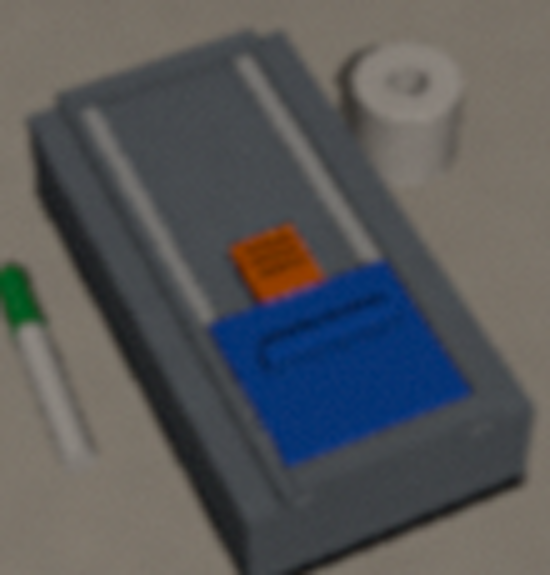

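carry_out(
  deltas="0 0 0 0.11 0 0;0 0 0 0.11 0 0;0 0 0 0.11 0 0;0 0 0 0.11 0 0;0 0 0 0.11 0 0;0 0 0 0.11 0 0;0 0 0 0.11 0 0;0 0 0 0.11 0 0",
  claw=1,
)

```text
t: 0.82
eef_pos: [189.3, 593.8, 211.3]
eef_rot: [[-0.002, 0.941, 0.34], [-0.005, 0.34, -0.941], [-1.0, -0.004, 0.004]]
ft_force: [0.4, -0.1, 0.4]
gripper_width: 40.8
```

carry_out(
  deltas="0 5 35 0 0 0;0 5 35 0 0 0;0 5 35 0 0 0;0 5 35 0 0 0;0 5 35 0 0 0;0 5 35 0 0 0;0 5 35 0 0 0;0 5 35 0 0 0;0 5 35 0 0 0;0 5 35 0 0 0",
)

```text
t: 1.65
eef_pos: [353.6, 271.6, 209.9]
eef_rot: [[-0.003, 0.942, 0.336], [-0.005, 0.336, -0.942], [-1.0, -0.005, 0.003]]
ft_force: [0.6, 0.8, 0.6]
gripper_width: 0.0
```

carry_out(
  deltas="0 9 35 -0.04 0 0;0 9 35 0 0 0;0 9 35 0 0 0;0 9 35 0 0 0;0 9 35 0 0 0;0 9 35 0 0 0;0 9 35 0 0 0;0 9 35 0 0 0;0 9 35 0 0 0;0 0 0 0 0 0",
)

```text
t: 2.48
eef_pos: [553.7, -12.2, 210.3]
eef_rot: [[-0.002, 0.928, 0.372], [-0.006, 0.372, -0.928], [-1.0, -0.004, 0.005]]
ft_force: [-1.4, 0.7, -1.0]
gripper_width: 0.6
```

```bash
python3 - <<'E'
from h import *
c=cap('wrist','w2'); print(c['origin']); s=arm.observe(); print(s['t'],s['eef_pos'],np.round(s['eef_rot'],4),s['q'])
E
```

```text
[522.35842843  67.64008309 380.25233829]
2.5333 [551.88649088 -10.23300868 210.03642117] [[-0.004   0.9282  0.3722]
 [-0.0049  0.3722 -0.9282]
 [-1.     -0.0055  0.0031]] [-0.12326144  0.39705157  1.5291157  -0.0057431   1.21879242 -0.50262698]
```

View pics/w2.png

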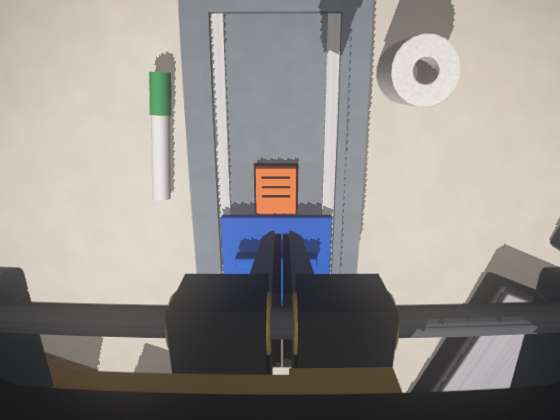

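The wrist view shows the tab spanning columns 255–298 and rows 163–214. The cover's front edge is at row 216, columns 222–332, and the rib is at about row 245. I'll measure from this view.

```bash
cat > m2.py <<'E'
from h import *
c=load('w2'); hsv=cv2.cvtColor(c['pixels'],cv2.COLOR_BGR2HSV); h,s,v=cv2.split(hsv)
o=((h>3)&(h<18)&(s>150)&(v>100)).astype(np.uint8); o[300:]=0
ct=max(cv2.findContours(o,0,2)[0],key=cv2.contourArea)
r=cv2.minAreaRect(onz(c,ct[:,0,:],74.5)[:,:2].astype(np.float32)); print('tab',r, cv2.boundingRect(ct))
print('tab corners',onz(c,[(255,168),(298,166),(298,214),(255,214)],74.5).round(1).tolist())
b=((h>105)&(h<128)&(s>150)&(v>60)).astype(np.uint8); b[300:]=0
ct=max(cv2.findContours(b,0,2)[0],key=cv2.contourArea); print('cover bbox',cv2.boundingRect(ct))
ys,xs=np.nonzero(b); 
top=[(x,ys[xs==x].min()) for x in range(226,328)if (xs==x).any()]
T=onz(c,top,78)
d=np.polyfit(T[:,0],T[:,1],1); print('front edge slope deg',np.degrees(np.arctan(d[0])),T.mean(0))
L=np.array([(xs[ys==y].min(),y) for y in range(222,265)]);R=np.array([(xs[ys==y].max(),y) for y in range(222,265)])
for n,q in(('L',L),('R',R)):
    P=onz(c,q,78); g=np.polyfit(P[:,1],P[:,0],1); print(n,P[0].round(1),P[-1].round(1),'dir deg',90+np.degrees(np.arctan(-g[0])))
    print(np.median(q[:,0]))
cv2.imwrite('pics/w2z.png',cv2.resize(c['pixels'][140:300,190:370],None,fx=3.5,fy=3.5,interpolation=cv2.INTER_CUBIC))
E
python3 m2.py
```

```text
tab ((548.1162109375, -14.003326416015625), (33.29756164550781, 38.53661346435547), 21.98480224609375) (256, 169, 40, 45)
tab corners [[525.0, -1.6, 74.5], [557.4, 13.2, 74.5], [573.5, -25.5, 74.5], [539.2, -39.3, 74.5]]
cover bbox (222, 219, 109, 55)
front edge slope deg 22.967386376190426 [557.75503873 -35.74835148  78.        ]
L [520.9 -53.3  78. ] [530.  -92.6  78. ] dir deg 106.85026032406077
223.0
R [601.2 -20.9  78. ] [615.8 -57.9  78. ] dir deg 111.76930815694277
329.0
```

View pics/w2z.png

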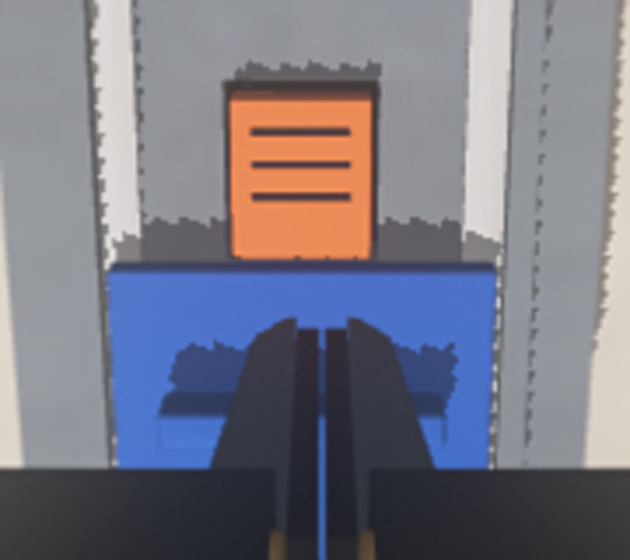

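carry_out(
  deltas="20 -3 0 0 0 0;25 -2 -1 0 0 0;25 0 0 0 0 0;20 0 0 0 0 0;15 0 0 0 0 0;5 0 0 0 0 0;0 0 0 0 0 0",
)

```text
t: 3.12
eef_pos: [544.0, -8.7, 96.4]
eef_rot: [[-0.004, 0.928, 0.372], [-0.004, 0.372, -0.928], [-1.0, -0.005, 0.002]]
ft_force: [-0.4, -0.1, 0.2]
gripper_width: 0.2
```

carry_out(
  deltas="4 2 3 0 0 0;4 0 0 0 0 0;4 0 0 0 0 0;0 0 0 0 0 0",
)

```text
t: 3.45
eef_pos: [548.1, -10.1, 85.9]
eef_rot: [[-0.001, 0.928, 0.373], [-0.004, 0.373, -0.928], [-1.0, -0.003, 0.003]]
ft_force: [-0.4, 0.3, 0.4]
gripper_width: 0.1
```

```bash
python3 - <<'E'
from h import *
c=cap('wrist','w3'); cap('side','s3'); s=arm.observe(); print(s['t'],s['eef_pos'],s['ft_force'])
a=load('w3')['pixels'][130:400,130:430];b=load('s3')['pixels'][140:280,200:350]
cv2.imwrite('pics/c3.png',np.hstack([cv2.resize(a,(400,360)),cv2.resize(b,(386,360),interpolation=2)]))
E
```

```text
3.55 [548.21343683 -10.15890424  86.35102254] [-0.34465336  0.1370269   1.43293409]
```

View pics/c3.png

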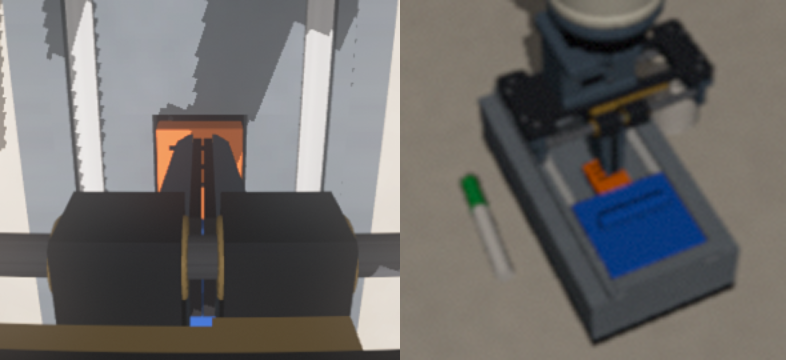

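The fingers sit over the tab, clear of the cover. I'll press now.

carry_out(
  deltas="4 0 0 0 0 0;4 0 0 0 0 0;3 0 0 0 0 0;3 0 0 0 0 0",
)

```text
t: 3.88
eef_pos: [549.2, -10.4, 72.7]
eef_rot: [[0.002, 0.928, 0.373], [-0.004, 0.373, -0.928], [-1.0, 0.0, 0.005]]
ft_force: [-0.4, 0.1, 3.0]
gripper_width: 0.5
```

carry_out(
  deltas="3 0 0 0 0 0;3 0 0 0 0 0;3 0 0 0 0 0",
)

```text
t: 4.13
eef_pos: [549.4, -10.4, 66.2]
eef_rot: [[0.003, 0.928, 0.373], [-0.005, 0.373, -0.928], [-1.0, 0.001, 0.006]]
ft_force: [-33.2, 3.4, 129.6]
gripper_width: 0.3
```

carry_out(
  deltas="-4 0 0 0 0 0",
)

```text
t: 4.22
eef_pos: [549.3, -10.4, 71.1]
eef_rot: [[0.004, 0.928, 0.373], [-0.005, 0.373, -0.928], [-1.0, 0.002, 0.006]]
ft_force: [-0.1, 0.3, -0.4]
gripper_width: 0.9
```

```bash
python3 - <<'E'
from h import *
s=arm.observe(); print(s['t'],s['eef_pos'],s['ft_force'])
E
```

```text
4.2167 [549.28992814 -10.3759737   71.09311825] [-0.1288815   0.26727589 -0.36175361]
```

The last press row bottomed out on the deck and the wrist reading hit 129.6 N, which is over the 120 N limit. I can't undo that, so I'll press far more gently from here. Next I'll raise the tool and check the tab.

carry_out(
  deltas="-10 0 0 0 0 0;-20 0 0 0 0 0;-20 0 0 0 0 0;-10 0 0 0 0 0;0 0 0 0 0 0",
)

```text
t: 4.63
eef_pos: [548.7, -10.1, 133.9]
eef_rot: [[0.003, 0.928, 0.373], [-0.005, 0.373, -0.928], [-1.0, 0.001, 0.006]]
ft_force: [0.7, 0.3, 1.1]
gripper_width: 0.1
```

```bash
python3 - <<'E'
from h import *
c=cap('wrist','w4'); cap('side','s4'); s=arm.observe(); print(s['t'],s['eef_pos'],s['ft_force'])
a=load('w4')['pixels'][130:400,130:430];b=load('s4')['pixels'][140:280,200:350]
cv2.imwrite('pics/c4.png',np.hstack([cv2.resize(a,(400,360)),cv2.resize(b,(386,360),interpolation=2)]))
E
```

```text
4.7333 [547.95819046 -10.04315311 132.17799277] [ 0.05019053  0.34070651 -0.24198117]
```

View pics/c4.png

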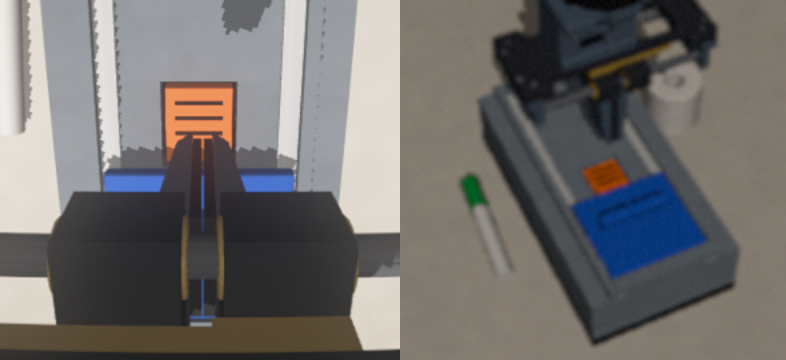

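carry_out(
  deltas="0 -1 30 0 0 0;0 0 30 0 0 0;0 0 25 0 0 0;0 0 7 0 0 0;0 0 0 0 0 0",
)

```text
t: 5.15
eef_pos: [579.8, -97.7, 126.8]
eef_rot: [[-0.006, 0.927, 0.375], [-0.003, 0.375, -0.927], [-1.0, -0.006, 0.0]]
ft_force: [-1.0, 0.5, -0.2]
gripper_width: 0.4
```

carry_out(
  deltas="0 1 0 0 0 0;12 0 0 0 0 0;10 0 0 0 0 0;5 0 0 0 0 0;0 0 0 0 0 0",
)

```text
t: 5.57
eef_pos: [578.0, -93.8, 95.7]
eef_rot: [[-0.01, 0.927, 0.376], [-0.001, 0.376, -0.927], [-1.0, -0.01, -0.003]]
ft_force: [-0.3, -0.7, -0.3]
gripper_width: 0.5
```

```bash
python3 - <<'E'
from h import *
c=cap('side','s5'); cap('top','t5'); s=arm.observe(); print(s['t'],s['eef_pos'],s['ft_force'])
a=load('t5')['pixels'][170:260,230:330];b=load('s5')['pixels'][160:280,225:345]
cv2.imwrite('pics/c5.png',np.hstack([cv2.resize(a,(400,360),interpolation=2),cv2.resize(b,(360,360),interpolation=2)]))
E
```

```text
5.6667 [578.57769582 -94.10723515  96.77017461] [-0.38557526 -0.5157485   0.57152755]
```

View pics/c5.png

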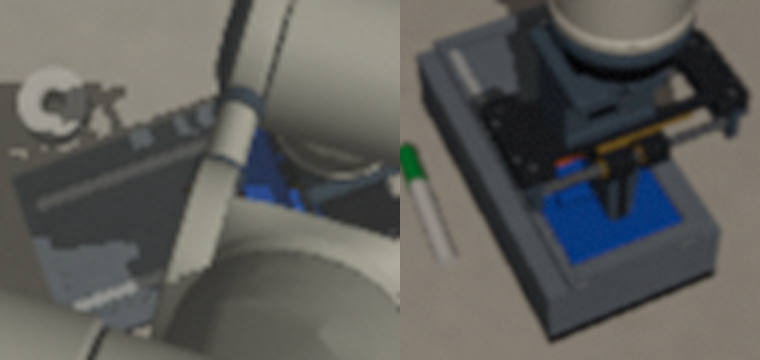

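carry_out(
  deltas="3 1 4 0 0 0;4 0 0 0 0 0;3 0 0 0 0 0;2 0 0 0 0 0;0 0 0 0 0 0",
)

```text
t: 6.08
eef_pos: [582.1, -97.6, 85.1]
eef_rot: [[-0.007, 0.926, 0.376], [-0.002, 0.376, -0.926], [-1.0, -0.007, -0.001]]
ft_force: [0.3, -0.4, -1.0]
gripper_width: 0.5
```

carry_out(
  deltas="1.5 0 -4 0 0 0;0 0 -4 0 0 0;0 0 -5 0 0 0;0 0 -5 0 0 0",
)

```text
t: 6.42
eef_pos: [575.3, -80.5, 83.5]
eef_rot: [[-0.006, 0.927, 0.375], [-0.002, 0.375, -0.927], [-1.0, -0.006, -0.0]]
ft_force: [1.0, -0.6, 1.1]
gripper_width: 0.3
```

carry_out(
  deltas="0 0 -5 0 0 0;0 0 -5 0 0 0;0 0 -5 0 0 0;0 0 -5 0 0 0",
)

```text
t: 6.75
eef_pos: [566.7, -59.3, 83.8]
eef_rot: [[-0.006, 0.927, 0.376], [-0.002, 0.376, -0.927], [-1.0, -0.006, 0.0]]
ft_force: [-0.5, -1.4, -1.0]
gripper_width: 0.6
```

```bash
python3 - <<'E'
from h import *
c=cap('side','s6'); s=arm.observe(); print(s['t'],s['eef_pos'],s['ft_force'])
b=load('s6')['pixels'][150:280,205:345]
cv2.imwrite('pics/c6.png',cv2.resize(b,(560,520),interpolation=2))
E
```

```text
6.8 [566.19645414 -58.52003274  83.81195096] [-0.78727204  1.19705359  0.47470579]
```

View pics/c6.png

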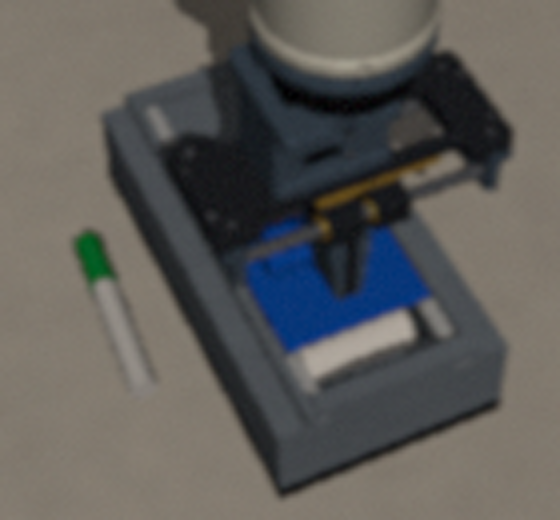

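The cover is sliding flat and the white roll is showing behind it. I'll keep pushing.

carry_out(
  deltas="0 0 -5 0 0 0;0 0 -5 0 0 0;0 0 -5 0 0 0;0 0 -5 0 0 0;0 0 -5 0 0 0;0 0 -5 0 0 0",
)

```text
t: 7.3
eef_pos: [554.1, -28.3, 83.9]
eef_rot: [[-0.006, 0.927, 0.376], [-0.002, 0.376, -0.927], [-1.0, -0.006, -0.0]]
ft_force: [0.0, -0.2, -0.5]
gripper_width: 0.1
```

carry_out(
  deltas="0 0 -5 0 0 0;0 0 -5 0 0 0;0 0 -5 0 0 0;0 0 -5 0 0 0;0 0 -4 0 0 0;0 0 -3 0 0 0;0 0 -2 0 0 0",
)

```text
t: 7.88
eef_pos: [541.6, 2.2, 83.9]
eef_rot: [[-0.006, 0.926, 0.377], [-0.002, 0.377, -0.926], [-1.0, -0.006, -0.0]]
ft_force: [0.4, -0.4, -1.8]
gripper_width: 0.3
```

carry_out(
  deltas="0 0 -4 0 0 0;0 0 -3 0 0 0;0 0 -2 0 0 0;0 0 0 0 0 0;0 0 4 0 0 0;0 0 6 0 0 0;0 0 0 0 0 0",
)

```text
t: 8.47
eef_pos: [541.9, 1.8, 84.1]
eef_rot: [[-0.006, 0.926, 0.377], [-0.002, 0.377, -0.926], [-1.0, -0.006, -0.0]]
ft_force: [0.4, 0.8, -0.3]
gripper_width: 0.3
```

carry_out(
  deltas="-15 0 0 0 0 0;-25 0 0 0 0 0;-30 0 0 0 0 0;-30 0 0 0 0 0;-20 0 30 0 0 0;0 0 35 0 0 0;0 0 35 0 0 0;0 0 35 0 0 0;0 0 0 0 0 0",
)

```text
t: 9.22
eef_pos: [595.0, -130.7, 210.4]
eef_rot: [[-0.006, 0.926, 0.377], [-0.003, 0.377, -0.926], [-1.0, -0.007, 0.001]]
ft_force: [-1.2, -0.0, -0.1]
gripper_width: 0.6
```

```bash
python3 - <<'E'
from h import *
c=cap('side','s7'); cap('wrist','w7'); s=arm.observe(); print(s['t'],s['eef_pos'],s['ft_force'])
a=load('w7')['pixels'];b=load('s7')['pixels'][140:280,205:345]
cv2.imwrite('pics/c7.png',np.hstack([cv2.resize(a,(400,300)),cv2.resize(b,(300,300),interpolation=2)]))
hsv=cv2.cvtColor(c['pixels'],cv2.COLOR_BGR2HSV); h,s,v=cv2.split(hsv)
m=((h>105)&(h<128)&(s>150)&(v>50)).astype(np.uint8); m[:155]=0;m[270:]=0
ct=max(cv2.findContours(m,0,2)[0],key=cv2.contourArea)
print(cv2.minAreaRect(onz(c,ct[:,0,:],78)[:,:2].astype(np.float32)),cv2.boundingRect(ct))
E
```

```text
9.3167 [ 593.05255746 -126.71683497  209.9193153 ] [-0.2258832   0.69000784 -0.22224593]
((507.2276916503906, 10.243324279785156), (40.347625732421875, 92.56704711914062), 21.752269744873047) (249, 185, 29, 29)
```

View pics/c7.png

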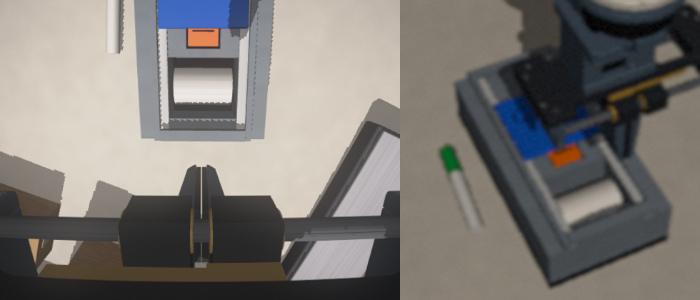

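The bay is fully open, the tab is partly uncovered and pressed in, and the cover is flat. I'll check its rear edge numerically and make sure the bystanders haven't moved.

```bash
python3 - <<'E'
from h import *
c=load('w7'); hsv=cv2.cvtColor(c['pixels'],cv2.COLOR_BGR2HSV); h,s,v=cv2.split(hsv)
b=((h>105)&(h<128)&(s>150)&(v>60)).astype(np.uint8); b[100:]=0
ys,xs=np.nonzero(b); E=np.array([(x,ys[xs==x].max()) for x in range(xs.min()+4,xs.max()-3)])
P=onz(c,E,78)[:,:2]; u=np.array([-.375,.927]); print('rear edge px',E[:,1].min(),E[:,1].max(),'slope deg',np.degrees(np.arctan(np.polyfit(P[:,0],P[:,1],1)[0])))
print('cover origin in printer x ~',(P.mean(0)-[543,-2])@u+45, 'y',(P.mean(0)-[543,-2])@[-.927,-.375])
a=load('top1')['pixels'].astype(int);t=cap('top','t8')['pixels'].astype(int)
cv2.imwrite('pics/d8.png',np.hstack([t[150:310,100:460].astype(np.uint8),np.abs(a-t).clip(0,255)[150:310,100:460].astype(np.uint8)]))
print(arm.observe()['ft_force'],np.abs(arm.observe()['qd']).max())
E
```

```text
rear edge px 8 38 slope deg 31.391874557076175
cover origin in printer x ~ 33.64038176421728 y -0.00813933646764653
[-0.13536008  0.30479772 -0.24378167] 0.02548670287740687
```

View pics/d8.png

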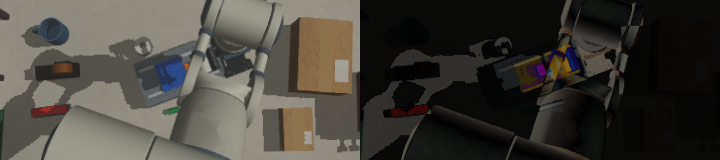

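```bash
python3 - <<'E'
from h import *
arm.sign_off(); print(arm.observe()['t'])
E
```

```text
the job is handed in; nothing more can be done
the job is handed in; nothing more can be done
```

The tab is pressed in and the roll bay is fully uncovered, but the run may fail on force. On the last press the fingers bottomed out on the deck and the wrist reading reached 129.6 N, over the 120 N limit. I pressed in steps that were too coarse and backed off on the next move; no later move read more than about 2 N.

- **Cover:** I pushed it on the rib and never lifted it. My last measurement puts its origin about 34 mm past the printer's middle, possibly up to 10 mm less, where 2 mm is needed. It lies flat between the rails.
- **Tab:** it looked flush with the deck after the press, and at the end it showed pressed in behind the cover.
- **Bystanders:** none looked moved in the final top view, though the arm and its shadow covered part of it.
- **Robot:** the gripper was well clear of everything when I handed in, after about 9.4 s.
- **Check that disagreed:** the automatic rear-edge angle came out at 31° against 22° for the printer. It picked up stray pixels (rows 8–38), which also makes the 34 mm approximate. In the picture the edge looks square to the printer. I did not rerun the measurement.

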